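Fetch the cork sanding block from behind the bottles

TASK

Take the white bottle and the green spray can out of the front of the caddy and stand both upright on the black mat, then fetch the cork sanding block from the bay behind them and lay it flat in the shallow wooden tray. Only when the block is in the tray, put the bottle and the can back upright, each in the very bay it came from. Do not tip them over, and leave the oil tube and the tape measure beside the caddy where they are.

Things in the scene. Friction and masses are not known exactly. Their poses are not given: they have to be found in the camera images.
- bottle: Stout white plastic bottle with a green screw cap, upright, 69 mm diameter, 207 mm tall in all; loose, about 0.25 kg. Origin: centre of its underside; z up along its axis. The cap is a cylinder 34 mm in diameter from 186 to 207 mm height and can be gripped from above. It stands in one of the caddy's two front bays (which one changes).
- can: Slim dark green spray can with a white cap, upright, 47 mm diameter, 208 mm tall in all; loose, about 0.22 kg. Origin: centre of its underside; z up along its axis. Its cap is a cylinder 26 mm in diameter from 180 to 208 mm height and can be gripped from above. It stands in the other front bay.
- cork: Brown cork sanding block, 110 mm (its x) by 60 mm (its y) by 35 mm high; loose, about 0.06 kg. Origin: centre of its underside. It lies flat in the long rear bay of the caddy, its x axis along the caddy's y; with the bottle and can in place there is no room for a finger in front of it.
- caddy: Low open plywood caddy, fixed, 163 mm deep (its x, +x is the rear, away from the robot) by 171 mm wide (its y). Origin: centre of its underside on the bench. Floor 6 mm thick, walls 5 mm thick with their tops at 21 mm. Two front bays, each 78 mm by 78 mm inside, centred at x = -37.5 mm, y = +43 and -43 mm; one rear bay 70 mm (x) by 161 mm (y) inside, centred at x = +41.5 mm, y = 0.
- mat: Flat black rubber mat, fixed, 130 mm (its x) by 180 mm (its y) by 5 mm thick: the side area. Origin: centre of its underside on the bench. It lies to the left or the right of the caddy.
- tray: Shallow open wooden tray, fixed, outside 112 mm (its x) by 162 mm (its y), 17 mm high, walls and floor 6 mm thick (inside 100 by 150 mm). Origin: centre of its underside on the bench. It lies on the other side of the caddy from the mat, empty at the start.
- oil: Slim white and yellow oil tube, 33 mm diameter, 160 mm tall, standing loose on the bench close to the left (+y) side of the caddy: a bystander. Origin: centre of its underside.
- tape: Yellow tape measure, 80 mm (its x) by 31 mm (its y) by 66 mm high, standing loose on the bench close to the right (-y) side of the caddy: a bystander. Origin: underside, at the middle of its length.

How it is judged:
By the outcome, as a careful person would: the job done as asked, in the order asked, and still so for the second after the job is handed in, with the robot touching nothing.
It also fails if it takes over 109 s, if anything falls off the work surface, if the arm or the gripper's body presses on something with over 40 N, if the wrist force passes 120 N, or if a joint passes its speed limit or range.

ROBOT

A 7-joint arm with a two-finger parallel gripper is mounted at the origin on a cart in front of the work surface, level with it; the furniture and walls round the work are solid. World frame = base frame: x ahead of the robot, y to its left, z up, the work surface at z = 0. Lengths are in m, angles in rad, forces in N, time in s.
With the tool pointing down it reaches from about 0.4 to 0.85 m from the base axis. Payload 6.9 kg.
Tool frame: the origin (TCP) lies midway between the tips of the shut fingers; the grasp point (between the pads) lies behind it (ctrl.pinch_z is the z of the grasp point in the tool frame, in m); z points along the fingers, y is the line along which they close (so a half turn about z gives the same grasp; the last joint's range is limited). The gripper opens to 85 mm and grips with 20 to 120 N. Pads are 22 mm wide; open, the fingers measure 114 mm over their backs; the gripper's body (76 mm by 85 mm) begins 54 mm behind the grasp point. The pads swing forward as they close: fully open they stand 13 mm farther back than shut.
Start: joints at [-1.099, 0.507, -0.238, 1.5, 0.126, 1.149, -0.155], TCP at [0.224, 0.584, 0.231] pointing down, gripper open.
Joint ranges: [-3.08, 3.08], [-0.24, 2.05], [-1.43, 1.35], [0, 2.5], [-1.52, 4.66], [0.17, 1.96], [-2.89, 2.89]. Speed limits (rad/s): [2.39, 2.39, 3.14, 3.14, 3.14, 3.14, 3.14].

INTERFACE

Orientations are given as a unit quaternion [w, x, y, z].
In Python, from station import ctrl, get_state, vision, ticket, models gives the robot as it stands. Calls block until the motion is done:
- ctrl.movep(position, orientation): joint-space move of the TCP to a pose.
- ctrl.movel(position, frame=None, max_speed=0.15): straight line of the TCP; frame=None keeps the orientation; max_speed is the mean speed in m/s.
- ctrl.set_joints(angles): joint-space move.
- ctrl.ungrasp() and ctrl.close_gripper(force=None): open the fingers fully, or close them until they stop; force is the grip in N (None keeps the last).
- ctrl.pause(seconds).
- ctrl.ik(position, orientation): joint angles nearest the present ones, or None.
- get_state(): the state.
- vision.grab_frame(name): name is "side" or "top"; returns (picture, depth): 480x640x3 uint8, blue, green, red; 480x640 float32, m along the optical axis (not along the pixel's ray), 0 where there is no reading.
- vision.camera_info(name): a dict with "mtx" (3x3 intrinsics, pixels), "R" (3x3) and "t" (3): a world point X has camera coordinates R X + t. Camera axes: x right, y down, z forward; pixel columns grow to the right and rows downward; lengths in m; the calibration is good to about 2 mm. A picture is of the moment at which its call begins. camera_info takes no time and is no camera call.
A pose or a line that the arm cannot do raises ctrl.Unreachable and nothing moves.
- ticket.close_job(): hands the job in; it is judged then, once.
Trained networks look in the newest picture that a camera, given by its name, has taken for a name from the list of things; names that differ only in an ending like _2 or _b are one class to them, and where a whole thing is asked for, a point or a joint stands for the part that bears it (a point fixed in the world has none). Each returns a list of dicts, best first, with "p" (0 to 1); they miss things now and then, are a little off and sometimes report something else, mostly with a low value. They report only what shows in the picture. A call takes as long as a camera call.
- models.recognise(camera, target): "point" ([column, row] in pixels, amid what is visible of it).
- models.masks_of(camera, target): "mask" (480x640 bool, what is visible of it) and "point" ([column, row] in pixels, amid what is visible of it).
The state is a dict: "time": time; "qpos": joint angles; "qd": joint speeds; "tau": joint torques, N m; "tcp_pos": TCP position; "eef_rot": TCP orientation; "contact_force": force on the tool from outside, world axes, zero at the start; "wrist_torque": the same for the moment, N m; "width": finger opening in m; "gripper_force": force on a finger pad.
Only numpy, scipy, OpenCV 4.12 (cv2) and the standard library are available. Lean on these libraries where they do the work, as an engineer would, in place of code of your own. Each camera call takes 0.05 s, during which the arm holds its last target. There are 200 camera calls.

## Working session

There is one attempt and no reset: what is moved stays moved. The work goes in short steps, each a Python script; the robot and the scene stay as the last script left them, time stands still between calls to the robot, and variables do not carry over. Pictures are saved under pics/ and viewed, at most 14 in all, crops included, and the job is handed in when it is done.

```bash
ls; mkdir -p pics
cat > h.py <<'E'
import numpy as np, cv2
from station import ctrl,get_state,vision,ticket,models
def cloud(cam,depth):
    c=vision.camera_info(cam);K=np.array(c["mtx"]);R=np.array(c["R"]);t=np.array(c["t"])
    v,u=np.mgrid[:480,:640]
    P=np.stack([(u-K[0,2])/K[0,0]*depth,(v-K[1,2])/K[1,1]*depth,depth],-1)
    W=(P-t)@R
    W[depth<=0]=np.nan
    return W
E
python3 - <<'E'
from h import *
s=get_state();print(s["time"],s["eef_rot"],s["width"],ctrl.pinch_z)
for c in("side","top"):
    im,d=vision.grab_frame(c);cv2.imwrite(f"pics/{c}0.png",im);np.save(f"{c}0.npy",d);W=cloud(c,d)
    i=vision.camera_info(c);print(c,-np.array(i["R"]).T@np.array(i["t"]))
    for n in "bottle can cork caddy mat tray oil tape".split():
        for m in models.masks_of(c,n)[:2]:
            k=m["mask"]; p=W[k];p=p[~np.isnan(p[:,0])]
            if len(p): print(n,round(m["p"],2),np.round(m["point"]),k.sum(),np.round(np.percentile(p,[2,50,98],axis=0),3).tolist())
E
```

```text
pics
0.0 [-1.46215921e-04  1.81867920e-01  9.83322549e-01 -8.96321135e-04] 0.08529353166797436 -0.0187
side [ 0.75543474 -0.70391997  0.84293499]
bottle 0.88 [304. 227.] 2858 [[0.53, -0.051, 0.02], [0.562, -0.04, 0.129], [0.592, -0.007, 0.214]]
can 0.79 [322. 186.] 1131 [[0.541, 0.043, 0.02], [0.569, 0.054, 0.165], [0.582, 0.073, 0.216]]
can 0.25 [329. 263.] 1590 [[0.524, -0.063, 0.003], [0.597, -0.01, 0.012], [0.682, 0.114, 0.025]]
cork 0.75 [347. 248.] 1495 [[0.609, -0.022, 0.013], [0.639, 0.016, 0.042], [0.668, 0.083, 0.046]]
caddy 0.63 [330. 264.] 1435 [[0.523, -0.063, 0.004], [0.595, -0.016, 0.012], [0.681, 0.112, 0.025]]
mat 0.96 [238. 382.] 7045 [[0.45, -0.385, 0.003], [0.517, -0.299, 0.006], [0.584, -0.208, 0.01]]
tray 0.59 [333. 160.] 1387 [[0.466, 0.21, 0.004], [0.536, 0.318, 0.009], [0.577, 0.37, 0.021]]
tray 0.5 [304. 228.] 2893 [[0.529, -0.051, 0.02], [0.562, -0.039, 0.129], [0.592, -0.007, 0.214]]
oil 0.79 [356. 193.] 928 [[0.613, 0.121, 0.003], [0.631, 0.127, 0.091], [0.645, 0.217, 0.161]]
tape 0.62 [336. 291.] 1076 [[0.611, -0.103, 0.005], [0.643, -0.095, 0.048], [0.6
[... 236 characters left out ...]
9, 0.084, 0.216]]
cork 0.95 [319. 215.] 1051 [[0.605, -0.018, 0.023], [0.639, 0.034, 0.041], [0.665, 0.085, 0.046]]
caddy 0.96 [316. 253.] 2059 [[0.512, -0.06, 0.0], [0.56, 0.028, 0.008], [0.678, 0.111, 0.025]]
mat 0.95 [452. 311.] 4874 [[0.442, -0.383, -0.001], [0.511, -0.295, 0.005], [0.583, -0.206, 0.011]]
tray 0.59 [196. 245.] 3607 [[0.463, 0.211, -0.001], [0.519, 0.291, 0.006], [0.574, 0.369, 0.019]]
oil 0.65 [270. 204.] 465 [[0.611, 0.122, 0.012], [0.617, 0.133, 0.106], [0.633, 0.15, 0.161]]
oil 0.38 [451. 312.] 4831 [[0.442, -0.383, -0.001], [0.511, -0.295, 0.005], [0.582, -0.206, 0.011]]
tape 0.79 [368. 230.] 467 [[0.605, -0.101, 0.013], [0.628, -0.084, 0.059], [0.67, -0.067, 0.068]]
```

Run:
```python
from h import *
from scipy.optimize import least_squares
for c in("side","top"):
    d=np.load(f"{c}0.npy");W=cloud(c,d);im=cv2.imread(f"pics/{c}0.png")
    x,y,z=W[...,0],W[...,1],W[...,2]
    def rect(sel):
        p=W[sel];r=cv2.minAreaRect((p[:,:2]*1000).astype(np.float32));return len(p),np.round(r[0],1),np.round(r[1],1),round(r[2],2)
    def box(a,b,e,f,g,h): return (x>a)&(x<b)&(y>e)&(y<f)&(z>g)&(z<h)
    for n,(e,f,r,zt) in dict(bottle=(-.07,.028,.017,.213),can=(.03,.1,.013,.214)).items():
        s=box(.5,.62,e,f,zt-.006,zt+.008);p=W[s]
        print(c,n,"top",len(p),np.round(p.mean(0),4),rect(s))
        s=box(.5,.62,e,f,.03,.15);p=W[s]; R=.0345 if n=="bottle" else .0235
        q=least_squares(lambda a:np.hypot(p[:,0]-a[0],p[:,1]-a[1])-R,p[:,:2].mean(0)-(np.array([.0,-.02]) if c=="side" else np.array([-.02,0]))*-1,loss="soft_l1",f_scale=.003).x
        print("  body",np.round(q,4))
    print(c,"cork",rect(box(.59,.69,-.05,.11,.036,.05)))
    print(c,"mat",rect(box(.4,.62,-.42,-.16,.003,.015)&(im.max(2)<75)))
    print(c,"tray rim",rect(box(.44,.6,.18,.4,.012,.022)))
    print(c,"caddy",rect(box(.5,.7,-.075,.115,.017,.026)))
    print(c,"tape",rect(box(.58,.7,-.13,-.062,.055,.075)))
    print(c,"oil",rect(box(.58,.66,.112,.17,.1,.17)))
    cv2.imwrite(f"pics/{c}c.png",cv2.resize(im[100:440,100:560],None,fx=1.7,fy=1.7))
```

```text
side bottle top 241 [ 0.5493 -0.018   0.2125] (241, array([548.5, -15.8]), array([34. , 32.2]), 22.02)
  body [ 0.5836 -0.0683]
side can top 129 [0.5591 0.0631 0.214 ] (129, array([558.5,  64.4]), array([25. , 24.9]), 0.43)
  body [0.596  0.0456]
side cork (1284, array([626.6,  29.2]), array([ 81.5, 120.6]), 4.48)
side mat (6890, array([ 514.1, -294.1]), array([180.7, 129.9]), 75.53)
side tray rim (455, array([521. , 291.6]), array([167.5, 112.9]), 86.05)
side caddy (844, array([597.3,  26.1]), array([163.1, 174.7]), 3.85)
side tape (434, array([637.1, -85.2]), array([55.2, 33. ]), 11.36)
side oil (409, array([630.7, 132.7]), array([32.7, 25.1]), 25.8)
top bottle top 231 [ 0.5444 -0.0149  0.2114] (231, array([544.4, -14.7]), array([32.2, 33. ]), 71.39)
  body [ 0.4983 -0.0321]
top can top 137 [0.5564 0.066  0.2127] (137, array([557.2,  66.3]), array([24.9, 25.2]), 17.33)
  body [0.5593 0.0651]
top cork (989, array([635.7,  33.4]), array([ 62.1, 109.8]), 5.45)
top mat (3735, array([ 512.3, -295.8]), array([179.1, 130.7]), 75.4)
top tray rim (621, array([519.2, 291.1]), array([163.7, 113.5]), 86.62)
top caddy (671, array([596.4,  18.5]), array([164.7, 187. ]), 4.11)
top tape (316, array([656.4, -90.9]), array([ 45.6, 103.3]), 72.74)
top oil (271, array([624.7, 136.2]), array([27.8, 32.9]), 34.73)
```

View pics/top0.png

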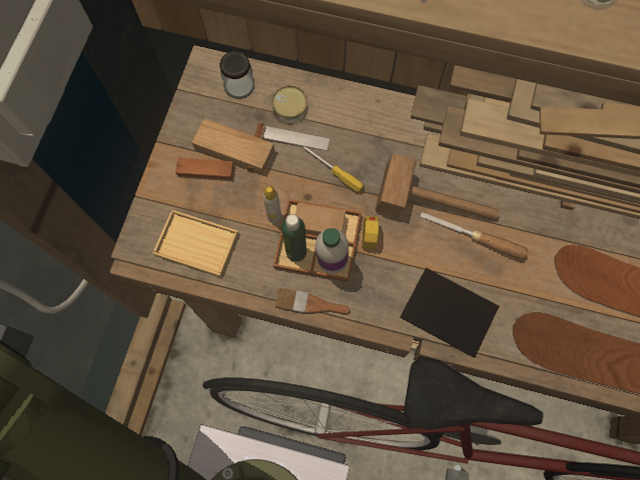

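View pics/side0.png

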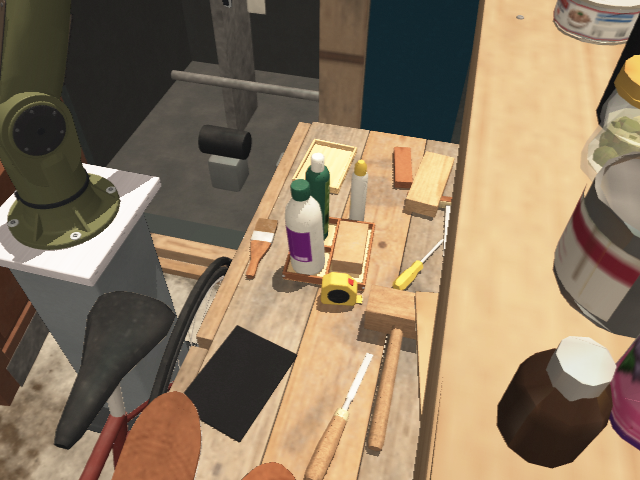

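Top view: bottle (333,247) in the right bay, can (295,235) in the left, cork (325,218) behind, oil (272,205), tape (371,232), mat (450,312), tray (197,243). The side view agrees. Now I'll fit the yaws and check them with an overlay.

Run:
```python
from h import *
from scipy.optimize import minimize
from scipy.spatial import cKDTree
def lines(L):
    return np.concatenate([np.linspace(a,b,60) for a,b in L])
def rectl(cx,cy,w,h):
    p=[(cx-w/2,cy-h/2),(cx+w/2,cy-h/2),(cx+w/2,cy+h/2),(cx-w/2,cy+h/2)]
    return [(p[i],p[(i+1)%4]) for i in range(4)]
mods=dict(caddy=lines(rectl(0,0,.158,.166)+[((.004,-.083),(.004,.083)),((-.079,0),(.004,0))]),tray=lines(rectl(0,0,.106,.156)))
P={k:[] for k in("caddy","tray")}
D={}
for c in("side","top"):
    D[c]=W=cloud(c,np.load(f"{c}0.npy"));x,y,z=W[...,0],W[...,1],W[...,2]
    vision.grab_frame(c)
    s=(models.masks_of(c,"caddy")[1 if 0 else 0]["mask"])&(z>.017)&(z<.026)&(x>.5)&(x<.7)&(y>-.075)&(y<.12);P["caddy"].append(W[s][:,:2])
    s=(z>.012)&(z<.022)&(x>.44)&(x<.6)&(y>.18)&(y<.4);P["tray"].append(W[s][:,:2])
res={}
for k,c0 in dict(caddy=(.596,.025),tray=(.52,.291)).items():
    p=np.concatenate(P[k]);best=None
    for y0 in np.radians([-8,-4,0,4,8]):
        def f(a):
            R=np.array([[np.cos(a[2]),-np.sin(a[2])],[np.sin(a[2]),np.cos(a[2])]])
            d=cKDTree(mods[k]).query((p-a[:2])@R)[0]; return np.minimum(d,.012).mean()
        r=minimize(f,[*c0,y0],method="Nelder-Mead",options=dict(initial_simplex=np.array([[*c0,y0]]*4)+np.array([[0,0,0],[.008,0,0],[0,.008,0],[0,0,.06]])))
        if best is None or r.fun<best.fun:best=r
    print(k,len(p),np.round(best.x[:2],4),np.degrees(best.x[2]).round(2),best.fun);res[k]=best.x
res["mat"]=np.array([.5132,-.295,np.radians(-14.5)])
for c in("side","top"):
    im=cv2.imread(f"pics/{c}0.png");i=vision.camera_info(c)
    def pr(q):return cv2.projectPoints(np.float64(q),cv2.Rodrigues(np.array(i["R"]))[0],np.array(i["t"]),np.array(i["mtx"]),None)[0][:,0]
    mods["mat"]=lines(rectl(0,0,.13,.18))
    big=cv2.resize(im,None,fx=4,fy=4,interpolation=cv2.INTER_CUBIC)
    for k,zz in(("caddy",.021),("tray",.017),("mat",.005)):
        a=res[k];R=np.array([[np.cos(a[2]),-np.sin(a[2])],[np.sin(a[2]),np.cos(a[2])]])
        q=mods[k]@R.T+a[:2]
        for u in pr(np.c_[q,np.full(len(q),zz)]):cv2.circle(big,tuple(int(v) for v in u*4+1.5),1,(255,0,255) if k!="mat" else (0,255,255),-1)
    for (X,Y,Z,r) in((.5465,-.016,.213,.017),(.558,.0653,.214,.013)):
        t=np.linspace(0,6.28,60)
        for u in pr(np.c_[X+r*np.cos(t),Y+r*np.sin(t),0*t+Z]):cv2.circle(big,tuple(int(v) for v in u*4+1.5),1,(0,0,255),-1)
    v=big[760:1340,1000:1800] if c=="top" else big[560:1160,960:1760]
    cv2.imwrite(f"pics/{c}ov.png",v)
```

```text
caddy 1171 [0.5971 0.0259] 3.98 0.0017440980144335877
tray 1076 [0.5201 0.2901] -3.52 0.002370715950672283
```

View pics/topov.png

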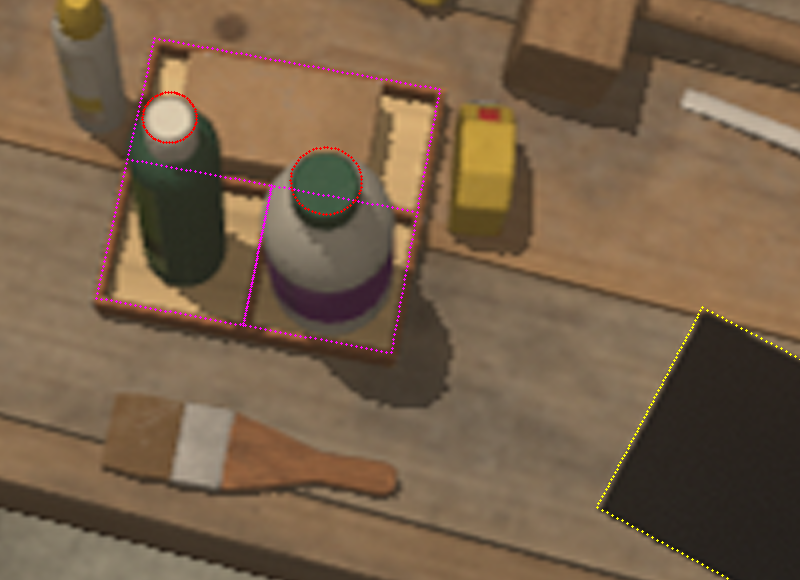

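View pics/sideov.png

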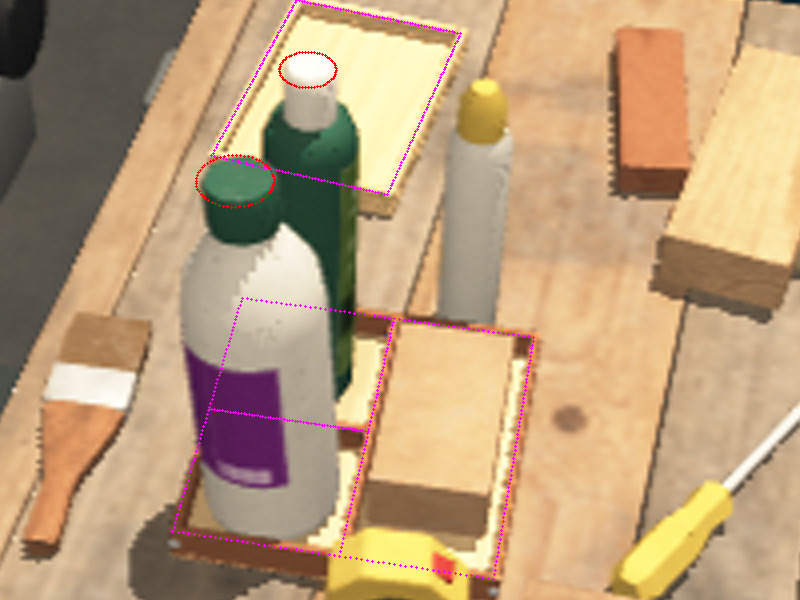

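The overlays fit the caddy, tray and mat. The bottle cap, though, lies about 14 mm in front of the bay centre. I'll check for a tilt using body slices.

Run:
```python
from h import *
from scipy.optimize import least_squares
for n,R,rc in(("bottle",.0345,.017),("can",.0235,.013)):
    Q=[]
    for c in("side","top"):
        W=cloud(c,np.load(f"{c}0.npy"));vision.grab_frame(c)
        k=cv2.erode(models.masks_of(c,n)[0]["mask"].astype(np.uint8),np.ones((3,3)))>0
        p=W[k];p=p[~np.isnan(p[:,0])];Q.append((c,p))
    Q.append(("both",np.concatenate([q for _,q in Q])))
    for c,p in Q:
      for a,b,r in((.03,.06,R),(.06,.09,R),(.09,.12,R),(.12,.14,R),(.19,.207,rc)):
        s=p[(p[:,2]>a)&(p[:,2]<b)]
        if len(s)<15: continue
        q=least_squares(lambda v:np.hypot(s[:,0]-v[0],s[:,1]-v[1])-r,[.555,-.016 if n=="bottle" else .065],loss="soft_l1",f_scale=.002)
        print(n,c,a,len(s),np.round(q.x,4),round(float(np.abs(q.fun).mean()),4))
```

```text
bottle side 0.03 343 [ 0.5595 -0.0161] 0.0009
bottle side 0.06 371 [ 0.5573 -0.0159] 0.0009
bottle side 0.09 414 [ 0.5551 -0.0155] 0.0016
bottle side 0.12 278 [ 0.5534 -0.0147] 0.0016
bottle side 0.19 113 [ 0.5487 -0.0141] 0.0008
bottle top 0.03 76 [0.5688 0.0713] 0.001
bottle top 0.06 83 [0.5688 0.0711] 0.0011
bottle top 0.09 84 [0.5688 0.0711] 0.001
bottle top 0.12 61 [0.569  0.0712] 0.001
bottle top 0.19 37 [0.5619 0.069 ] 0.0008
bottle both 0.03 419 [ 0.5593 -0.0152] 0.0086
bottle both 0.06 454 [ 0.5571 -0.015 ] 0.0085
bottle both 0.09 498 [ 0.555  -0.0146] 0.0084
bottle both 0.12 339 [ 0.5534 -0.0138] 0.0087
bottle both 0.19 150 [ 0.5496 -0.0126] 0.0151
can side 0.03 32 [0.5572 0.0646] 0.0007
can side 0.06 51 [0.558  0.0665] 0.0008
can side 0.09 63 [0.5583 0.0673] 0.0008
can side 0.12 81 [0.5587 0.0677] 0.001
can side 0.19 84 [0.5582 0.0671] 0.001
can top 0.03 65 [0.5577 0.0665] 0.0005
can top 0.06 82 [0.5577 0.0664] 0.0005
can top 0.09 83 [0.5576 0.0667] 0.0006
can top 0.12 60 [0.5577 0.0668] 0.0005
can top 0.19 37 [0.5578 0.0667] 0.0005
can both 0.03 97 [0.5579 0.0663] 0.0006
can both 0.06 133 [0.5578 0.0663] 0.0006
can both 0.09 146 [0.5577 0.0666] 0.0007
can both 0.12 141 [0.5578 0.0669] 0.0008
can both 0.19 121 [0.558  0.0669] 0.0008
```

Run:
```python
from h import *
from scipy.optimize import least_squares
print(get_state()["time"])
for c in("side","top"):
    im,d=vision.grab_frame(c);cv2.imwrite(f"pics/{c}1.png",im);W=cloud(c,d)
    x,y,z=W[...,0],W[...,1],W[...,2]
    # bottle zone: keep only connected region in space
    s0=(x>.51)&(x<.6)&(y>-.06)&(y<.022)
    for a,b,r in((.03,.05,.0345),(.05,.07,.0345),(.07,.1,.0345),(.1,.13,.0345),(.19,.207,.017)):
        p=W[s0&(z>a)&(z<b)]
        q=least_squares(lambda v:np.hypot(p[:,0]-v[0],p[:,1]-v[1])-r,[.555,-.016],loss="soft_l1",f_scale=.002)
        print(c,a,len(p),np.round(q.x,4),round(float(np.abs(q.fun).mean()),4))
    p=W[s0&(z>.208)&(z<.222)];A=np.c_[p[:,:2]-p[:,:2].mean(0),np.ones(len(p))]
    print("top",p.mean(0).round(4),np.linalg.lstsq(A,p[:,2],rcond=None)[0].round(3))
```

```text
1.5
side 0.03 223 [ 0.5603 -0.0162] 0.0009
side 0.05 254 [ 0.5591 -0.0163] 0.0009
side 0.07 388 [ 0.5578 -0.016 ] 0.0008
side 0.1 414 [ 0.5561 -0.0157] 0.0009
side 0.19 136 [ 0.5518 -0.0149] 0.0008
top [ 0.5523 -0.018   0.2127] [0.021 0.049 0.213]
top 0.03 49 [ 0.5596 -0.0175] 0.0005
top 0.05 58 [ 0.558  -0.0171] 0.0004
top 0.07 98 [ 0.5563 -0.0169] 0.0004
top 0.1 110 [ 0.5544 -0.0164] 0.0005
top 0.19 47 [ 0.5489 -0.015 ] 0.0009
top [ 0.5478 -0.0157  0.2116] [ 0.035 -0.021  0.212]
```

The bottle leans about 3–4° forward and seems to be righting itself slowly. I'll take the can first and re-measure the bottle afterwards.

```bash
cat >> h.py <<'E'
from scipy.spatial.transform import Rotation
def quat(deg):
    a=np.radians(deg);c,s=np.cos(a),np.sin(a)
    q=Rotation.from_matrix(np.array([[-s,c,0],[c,s,0],[0,0,-1]])).as_quat()
    return [q[3],*q[:3]]
def bestquat(pos,deg):
    o=[]
    for d in(deg,deg+180):
        j=ctrl.ik(pos,quat(d))
        if j is not None:o.append((np.abs(np.array(j)-get_state()["qpos"]).max(),d,np.round(j,2)))
    o.sort(key=lambda e:e[0]);print(o);return quat(o[0][1])
def st(tag=""):
    s=get_state();print(tag,round(s["time"],2),np.round(s["tcp_pos"],4),"w",round(s["width"],4),"gf",np.round(s["gripper_force"],1),"F",np.round(s["contact_force"],1))
def L(x,y,z,v=.2,**k): ctrl.movel([x,y,z],max_speed=v,**k)
E
python3 - <<'E'
from h import *
x,y=.558,.0667
q=bestquat([x,y,.27],4);ctrl.movep([x,y,.27],q);st("above")
L(x,y,.187,.12);st("down")
ctrl.close_gripper(force=50);st("closed")
L(x,y,.30,.15);st("lift")
E
```

```text
[(np.float64(0.7491113052040976), 4, array([-0.35,  0.39,  0.28,  1.61, -0.11,  1.16,  0.02])), (np.float64(2.9888017453843663), 184, array([ 0.18,  0.4 , -0.51,  1.6 ,  0.21,  1.19,  2.83]))]
above 3.81 [0.5579 0.0683 0.2698] w 0.0851 gf 0.0 F [-0.1  0.5 -0.7]
down 4.65 [0.5585 0.0668 0.1876] w 0.0855 gf 0.0 F [-0.6  0.7  0.2]
closed 5.23 [0.5583 0.0667 0.1875] w 0.0246 gf 49.2 F [-0.4 -0.6  3.9]
lift 6.13 [0.5574 0.0668 0.2988] w 0.0244 gf 49.1 F [-0.3 -0.2 -2.4]
```

Run:
```python
from h import *
L(.45,.067,.30,.25);L(.45,-.2,.30,.3);L(.502,-.339,.25,.25)
L(.502,-.339,.1875,.1);st("placed")
ctrl.ungrasp();st("open");L(.502,-.339,.27,.2);st()
for c in("side","top"):
    im,d=vision.grab_frame(c);cv2.imwrite(f"pics/{c}2.png",im);W=cloud(c,d)
    from scipy.optimize import least_squares
    x,y,z=W[...,0],W[...,1],W[...,2]
    s0=(x>.51)&(x<.6)&(y>-.06)&(y<.03)
    for a,b,r in((.03,.05,.0345),(.1,.13,.0345),(.19,.207,.017)):
        p=W[s0&(z>a)&(z<b)]
        if len(p)<15: continue
        q=least_squares(lambda v:np.hypot(p[:,0]-v[0],p[:,1]-v[1])-r,[.555,-.016],loss="soft_l1",f_scale=.002)
        print(c,a,len(p),np.round(q.x,4),round(float(np.abs(q.fun).mean()),4))
    m=models.masks_of(c,"can")[0];p=W[m["mask"]];print(m["p"],np.nanpercentile(p,[2,50,98],axis=0).round(3).tolist())
cv2.imwrite("pics/both2.png",np.hstack([cv2.resize(cv2.imread(f"pics/{c}2.png"),(400,300)) for c in("side","top")]))
```

```text
placed 9.31 [ 0.5022 -0.3388  0.188 ] w 0.0246 gf 49.2 F [-0.   0.2 -2.1]
open 9.93 [ 0.502  -0.339   0.1875] w 0.0851 gf 0.0 F [ 0.1 -0.5  0.1]
 10.49 [ 0.5019 -0.3388  0.2698] w 0.0853 gf 0.0 F [ 0.  -0.4 -0.2]
side 0.03 240 [ 0.56   -0.0163] 0.0009
side 0.1 415 [ 0.5554 -0.0155] 0.0009
side 0.19 137 [ 0.5506 -0.0148] 0.0008
0.88 [[0.488, -0.362, 0.015], [0.513, -0.352, 0.142], [0.527, -0.328, 0.215]]
top 0.03 46 [ 0.5601 -0.0175] 0.0004
top 0.1 116 [ 0.5551 -0.0165] 0.0005
top 0.19 50 [ 0.5501 -0.0157] 0.0009Traceback (most recent call last):
  File "<stdin>", line 15, in <module>
IndexError: list index out of range
```

Run:
```python
from h import *
x,y=.55,-.0155
L(x,y,.27,.35);L(x,y,.191,.12);st("down")
ctrl.close_gripper(force=60);st("closed")
L(x,y,.26,.12);st("lift")
for c in("side","top"):
    im,d=vision.grab_frame(c);cv2.imwrite(f"pics/{c}3.png",im)
cv2.imwrite("pics/both3.png",np.hstack([cv2.imread("pics/side3.png")[60:460,130:500],cv2.imread("pics/top3.png")[60:460,140:560]]))
```

```text
down 12.58 [ 0.5504 -0.0161  0.1916] w 0.0856 gf 0.0 F [-1.3  1.4  0.6]
closed 13.12 [ 0.5509 -0.0156  0.1919] w 0.0324 gf 59.6 F [-0.2 -0.   6.4]
lift 13.85 [ 0.5493 -0.0153  0.259 ] w 0.0324 gf 59.5 F [ 0.2  0.9 -3. ]
```

View pics/both3.png

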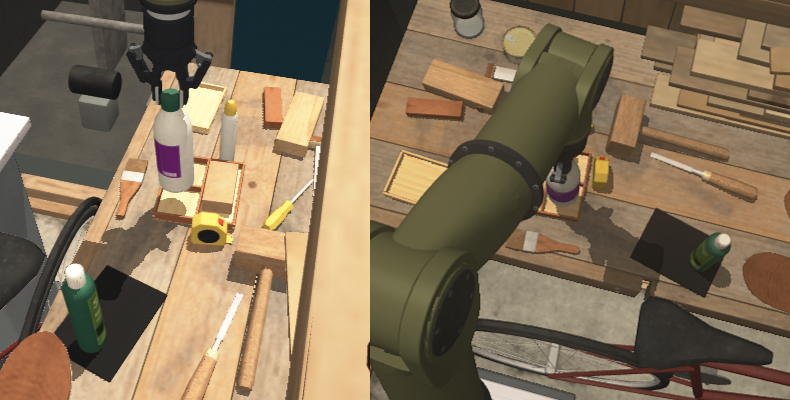

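The bottle hangs in the gripper (side crop 175,130), and the can stands on the mat (85,310). Next I'll carry the bottle over the mat and check its tilt.

```bash
cat >> h.py <<'E'
from scipy.optimize import least_squares
def axis(c,x0,y0,zs,W=None,rad=.06):
    "slice circle fits of an upright cylinder near x0,y0; zs: list of (z0,z1,r)"
    if W is None: W=cloud(c,vision.grab_frame(c)[1])
    s0=np.hypot(W[...,0]-x0,W[...,1]-y0)<rad
    for a,b,r in zs:
        p=W[s0&(W[...,2]>a)&(W[...,2]<b)]
        if len(p)<15: print(c,a,"few");continue
        q=least_squares(lambda v:np.hypot(p[:,0]-v[0],p[:,1]-v[1])-r,[x0,y0],loss="soft_l1",f_scale=.002)
        print(c,a,len(p),np.round(q.x,4),round(float(np.abs(q.fun).mean()),4))
E
python3 - <<'E'
from h import *
x,y=.524,-.251
L(.53,-.1,.27,.25);L(x,y,.25,.25);st()
for c in("side","top"): axis(c,x,y,[(.08,.11,.0345),(.12,.15,.0345),(.16,.18,.0345)],rad=.05)
L(x,y,.202,.12);axis("side",x,y,[(.03,.05,.0345),(.07,.1,.0345),(.11,.13,.0345)],rad=.05)
W=cloud("side",vision.grab_frame("side")[1]);s=np.hypot(W[...,0]-x,W[...,1]-y)<.05
print(np.nanpercentile(W[s][:,2],[1,5]),st())
E
```

```text
15.21 [ 0.5245 -0.2495  0.2494] w 0.0324 gf 59.4 F [-0.4  1.7 -2.3]
side 0.08 430 [ 0.5331 -0.2499] 0.0006
side 0.12 487 [ 0.531  -0.2498] 0.0006
side 0.16 353 [ 0.5293 -0.2494] 0.0005
top 0.08 few
top 0.12 few
top 0.16 few
side 0.03 265 [ 0.5336 -0.2517] 0.0006
side 0.07 439 [ 0.5312 -0.2513] 0.0006
side 0.11 313 [ 0.5294 -0.2509] 0.0006
 15.96 [ 0.5246 -0.2512  0.2031] w 0.0322 gf 59.4 F [ 0.5 -0.5 -1.8]
[0.00572318 0.05759492] None
```

Run:
```python
from h import *
x,y=.524,-.251
r=Rotation.from_euler("y",.052)*Rotation.from_quat(np.array(quat(4))[[1,2,3,0]])
q=r.as_quat();q=[q[3],*q[:3]]
ctrl.movep([x,y,.203],q);axis("side",x,y,[(.03,.05,.0345),(.07,.1,.0345),(.11,.13,.0345)],rad=.05);st()
for z in(.197,.194,.192,.1905):
    L(x,y,z,.05);st()
    if get_state()["contact_force"][2]>1: break
ctrl.ungrasp();st("open");ctrl.movep([x,y,.215],q);L(x,y,.30,.25)
ctrl.movep([.55,-.05,.33],quat(4))
for c in("side","top"): axis(c,x,y,[(.02,.05,.0345),(.1,.13,.0345),(.19,.205,.017)],rad=.05)
axis("side",.502,-.339,[(.1,.13,.0235),(.19,.205,.013)],rad=.05)
st()
```

```text
side 0.03 241 [ 0.526 -0.252] 0.0006
side 0.07 419 [ 0.526  -0.2516] 0.0006
side 0.11 305 [ 0.5259 -0.2511] 0.0005
 16.26 [ 0.5245 -0.251   0.2032] w 0.0324 gf 59.5 F [-0.1  0.6 -3.5]
 16.52 [ 0.5235 -0.2509  0.1966] w 0.0323 gf 59.5 F [-0.8  0.  -2.4]
 16.77 [ 0.5239 -0.2509  0.1938] w 0.0322 gf 59.5 F [ 0.6  0.  -3.2]
 17.02 [ 0.5242 -0.2512  0.1922] w 0.0324 gf 59.9 F [-0.4 -0.1 -0. ]
 17.27 [ 0.5244 -0.2521  0.192 ] w 0.0325 gf 60.5 F [-2.6 -1.   8.4]
open 17.84 [ 0.524  -0.2509  0.1904] w 0.0856 gf 0.0 F [ 0.5 -0.1  1.6]
side 0.02 384 [ 0.5239 -0.2523] 0.0007
side 0.1 484 [ 0.5189 -0.2515] 0.0006
side 0.19 147 [ 0.5141 -0.2507] 0.0005
top 0.02 82 [ 0.5238 -0.2538] 0.0005
top 0.1 123 [ 0.5187 -0.2527] 0.0004
top 0.19 35 [ 0.5137 -0.2517] 0.0005
side 0.1 326 [ 0.503  -0.3381] 0.0005
side 0.19 115 [ 0.5026 -0.3382] 0.0004
 19.57 [ 0.5497 -0.0524  0.3296] w 0.0855 gf 0.0 F [ 0.2  0.5 -0.2]
```

The bottle stands stably with the same small lean on the mat, so the lean comes from its base. Now the cork.

Run:
```python
from h import *
ctrl.movep([.50,-.12,.33],quat(4))
for c in("side","top"):
    im,d=vision.grab_frame(c);W=cloud(c,d);x,y,z=W[...,0],W[...,1],W[...,2]
    cv2.imwrite(f"pics/{c}4.png",im)
    s=((x>.597)&(x<.69)&(y>-.05)&(y<.11)&(z>.037)&(z<.05)).astype(np.uint8)
    s=cv2.morphologyEx(s,cv2.MORPH_OPEN,np.ones((3,3)))>0
    p=W[s]
    if len(p)<50: print(c,len(p));continue
    r=cv2.minAreaRect((p[:,:2]*1000).astype(np.float32));print(c,len(p),np.round(r[0],1),np.round(r[1],1),round(r[2],2),np.median(p[:,2]))
cv2.imwrite("pics/side4c.png",cv2.resize(cv2.imread("pics/side4.png")[120:360,200:460],None,fx=2.5,fy=2.5,interpolation=cv2.INTER_CUBIC)[:600])
st()
```

```text
side 1221 [636.8  34.9] [ 60.1 116. ] 4.71 0.04278081714859231
top 432 [633.5  60.3] [62.8 52.4] 2.41 0.040895323512408766
 20.1 [ 0.5003 -0.1201  0.3299] w 0.0854 gf 0.0 F [ 0.   0.5 -0.2]
```

View pics/side4c.png

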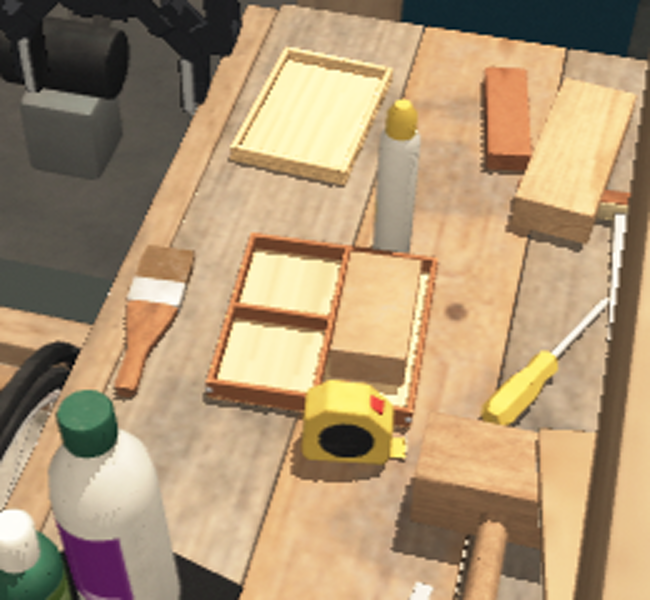

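The crop shows the front bays empty and the cork at (375,310) in the rear bay. The bottle stands at (105,480), and the oil and tape are untouched.

Run:
```python
from h import *
x,y=.6365,.0335
q=quat(4.6)
ctrl.movep([x,y,.20],q);L(x,y,.07,.2);L(x,y,.019,.06);st("down")
ctrl.close_gripper(force=35);st("closed")
L(x,y,.06,.08);st("lift")
im,d=vision.grab_frame("side");cv2.imwrite("pics/side5.png",im)
cv2.imwrite("pics/side5c.png",cv2.resize(im[120:360,200:460],None,fx=2,fy=2))
W=cloud("side",d);z=W[...,2];print()
```

```text
down 22.86 [0.6368 0.0334 0.0193] w 0.0853 gf 0.0 F [-0.1 -0.2  0.4]
closed 23.22 [0.6368 0.0335 0.0196] w 0.0594 gf 38.3 F [-1.1 -0.1  4.5]
lift 23.88 [0.6364 0.0336 0.0601] w 0.0587 gf 37.7 F [ 0.4  0.1 -0.7]
```

View pics/side5c.png

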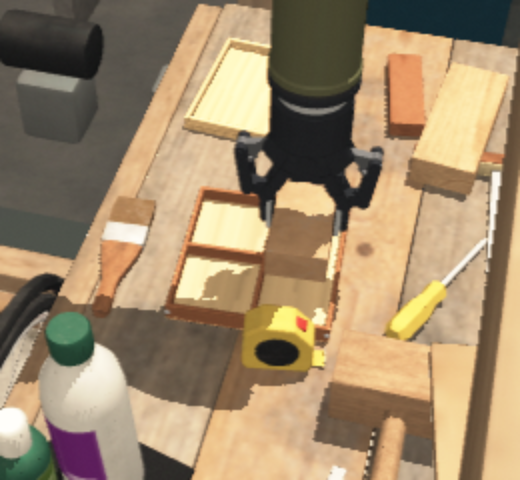

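Run:
```python
from h import *
L(.6365,.0335,.12,.15);L(.52,.03,.13,.2);L(.52,.20,.12,.25)
ctrl.movep([.52,.29,.09],quat(-3.5));L(.52,.29,.03,.12);st()
L(.52,.29,.0205,.04);st("placed");ctrl.ungrasp();L(.52,.29,.12,.2);L(.52,.10,.30,.3)
st()
for c in("side","top"):
    im,d=vision.grab_frame(c);cv2.imwrite(f"pics/{c}6.png",im);W=cloud(c,d);x,y,z=W[...,0],W[...,1],W[...,2]
    s=((x>.44)&(x<.6)&(y>.2)&(y<.38)&(z>.032)&(z<.055)).astype(np.uint8)
    p=W[cv2.morphologyEx(s,cv2.MORPH_OPEN,np.ones((3,3)))>0]
    if len(p)<50: print(c,len(p));continue
    r=cv2.minAreaRect((p[:,:2]*1000).astype(np.float32));print(c,len(p),np.round(r[0],1),np.round(r[1],1),round(r[2],2),np.percentile(p[:,2],[5,50,95]).round(4))
    axis(c,.524,-.252,[(.02,.05,.0345),(.19,.205,.017)],W=W,rad=.05);axis(c,.502,-.339,[(.02,.05,.0235),(.19,.205,.013)],W=W,rad=.05)
cv2.imwrite("pics/both6.png",np.hstack([cv2.imread("pics/side6.png")[60:460,130:500],cv2.imread("pics/top6.png")[60:460,140:560]]))
```

```text
27.17 [0.5208 0.2892 0.0307] w 0.0593 gf 37.8 F [0.1 1.2 0.2]
placed 27.55 [0.5199 0.29   0.0204] w 0.0594 gf 37.8 F [ 0.5 -0.2 -0.6]
 29.61 [0.5193 0.1014 0.2985] w 0.0852 gf 0.0 F [-0.3 -1.  -0.4]
side 860 [520.3 289. ] [117.1  61.4] 86.35 [0.036  0.0426 0.0457]
side 0.02 384 [ 0.5241 -0.2522] 0.0006
side 0.19 149 [ 0.5141 -0.2506] 0.0006
side 0.02 261 [ 0.503  -0.3381] 0.0004
side 0.19 115 [ 0.5027 -0.3382] 0.0005
top 0
```

View pics/both6.png

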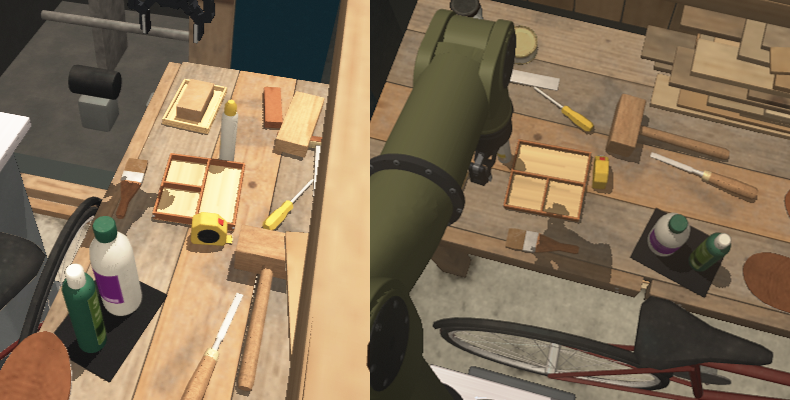

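The cork lies in the tray (side crop 195,100). Both containers stand on the mat. The caddy is empty, so I'll refine its fit before returning the containers.

Run:
```python
from h import *
from scipy.optimize import minimize
from scipy.spatial import cKDTree
ln=[]
def seg(a,b): ln.append(np.linspace(a,b,160))
for X in(-.079,.004,.079): seg((X,-.083),(X,.083))
for Y in(-.083,.083): seg((-.079,Y),(.079,Y))
seg((-.079,0),(.004,0));T=cKDTree(np.concatenate(ln))
ps=[]
for c in("side","top"):
    W=cloud(c,vision.grab_frame(c)[1]);x,y,z=W[...,0],W[...,1],W[...,2]
    p=W[(z>.018)&(z<.026)&(x>.5)&(x<.69)&(y>-.068)&(y<.117)][:,:2];ps.append(p)
def R(a): return Rotation.from_euler("z",a).as_matrix()[:2,:2]
for n,p in(("side",ps[0]),("top",ps[1]),("both",np.concatenate(ps))):
    f=lambda a:np.minimum(T.query((p-a[:2])@R(a[2]))[0],.01).mean()
    c0=np.array([.597,.026,.07]);r=minimize(f,c0,method="Nelder-Mead",options=dict(initial_simplex=c0+np.array([[0,0,0],[.005,0,0],[0,.005,0],[0,0,.04]])))
    a=r.x;print(n,len(p),a.round(4),round(r.fun,5),[(a[:2]+R(a[2])@b).round(4).tolist() for b in([-.0375,-.043],[-.0375,.043])])
```

```text
side 922 [0.5978 0.0255 0.0677] 0.00147 [[0.5633, -0.0199], [0.5575, 0.0659]]
top 731 [0.5959 0.0259 0.069 ] 0.0014 [[0.5614, -0.0195], [0.5555, 0.0662]]
both 1653 [0.5968 0.0256 0.0681] 0.00153 [[0.5623, -0.0198], [0.5565, 0.066]]
```

Run:
```python
from h import *
x,y=.5027,-.3382
ctrl.movep([.45,.0,.30],quat(4));L(.45,-.3,.30,.35);L(x,y,.27,.25);L(x,y,.187,.12)
ctrl.close_gripper(force=50);st("closed");L(x,y,.26,.15)
L(.43,-.25,.29,.25);L(.45,-.1,.29,.3)
x,y=.557,.0661
L(x,y,.25,.25);axis("side",x,y,[(.08,.11,.0235),(.13,.16,.0235)],rad=.05)
L(x,y,.2,.12);st();L(x,y,.1885,.05);st("placed")
ctrl.ungrasp();L(x,y,.28,.2);L(.52,-.1,.30,.3);st()
for c in("side","top"):axis(c,x,y,[(.03,.08,.0235),(.1,.13,.0235),(.19,.205,.013)],rad=.05)
```

```text
closed 33.23 [ 0.5028 -0.3384  0.1874] w 0.0244 gf 49.2 F [-0.6  0.5  3. ]
side 0.08 256 [0.5566 0.0635] 0.0009
side 0.13 277 [0.5567 0.0634] 0.0009
 36.73 [0.5572 0.0656 0.2006] w 0.0245 gf 49.1 F [-0.7  0.5 -1.3]
placed 37.11 [0.557  0.0661 0.1884] w 0.0242 gf 49.2 F [ 0.5 -0.4 -1.2]
 39.06 [ 0.5196 -0.0996  0.2989] w 0.0855 gf 0.0 F [-0.3  1.6 -0.7]
side 0.03 391 [0.557  0.0662] 0.0008
side 0.1 269 [0.5569 0.066 ] 0.0008
side 0.19 85 [0.5567 0.066 ] 0.0009
top 0.03 few
top 0.1 few
top 0.19 few
```

Can back. Now the bottle.

Run:
```python
from h import *
x,y=.514,-.2512
L(x,y,.27,.3);L(x,y,.190,.12);ctrl.close_gripper(force=60);st("closed");L(x,y,.27,.15)
x,y=.5508,-.0185
L(.53,-.1,.28,.25);L(x,y,.25,.2);ctrl.pause(.3)
axis("side",.5615,y,[(.075,.1,.0345),(.11,.14,.0345),(.15,.17,.0345)],rad=.05);st()
```

```text
closed 41.18 [ 0.5147 -0.2515  0.1908] w 0.0324 gf 59.7 F [0.6 1.  6.6]
side 0.075 314 [ 0.5598 -0.0203] 0.0008
side 0.11 427 [ 0.5578 -0.0205] 0.0008
side 0.15 305 [ 0.5561 -0.0201] 0.0008
 43.58 [ 0.5508 -0.0193  0.2503] w 0.0329 gf 59.4 F [-0.1  0.  -2.8]
```

Run:
```python
from h import *
x,y=.552,-.0183
L(x,y,.215,.1);st()
for z in(.206,.2,.195,.1935,.192):
    L(x,y,z,.05);st()
    if get_state()["contact_force"][2]>2: break
im,d=vision.grab_frame("side");axis("side",.5615,y,[(.03,.05,.0345),(.07,.1,.0345),(.11,.14,.0345)],W=cloud("side",d),rad=.05)
```

```text
44.08 [ 0.5521 -0.0184  0.2151] w 0.0322 gf 59.4 F [ 0.4 -0.1 -2.3]
 44.41 [ 0.5519 -0.0182  0.2059] w 0.0325 gf 59.4 F [-0.  -0.3 -1.7]
 44.67 [ 0.5518 -0.0182  0.1996] w 0.0323 gf 59.5 F [-0.7 -0.1 -1.5]
 44.92 [ 0.5518 -0.0182  0.1946] w 0.0322 gf 59.5 F [ 0.2 -0.7 -1.9]
 45.17 [ 0.552  -0.0183  0.1935] w 0.0323 gf 59.5 F [ 0.3 -0.2 -2.4]
 45.42 [ 0.5521 -0.0183  0.1921] w 0.0324 gf 59.8 F [ 0.   0.1 -2. ]
side 0.03 232 [ 0.5607 -0.0191] 0.0008
side 0.07 388 [ 0.5582 -0.019 ] 0.0009
side 0.11 431 [ 0.5562 -0.0185] 0.0009
```

Base well within the bay and at floor height, so I'll release, retreat and check.

Run:
```python
from h import *
x,y=.552,-.0183
L(x,y,.1912,.03);st();ctrl.ungrasp();L(x,y,.28,.15);L(.5,-.3,.32,.3);ctrl.pause(.5)
Ws={}
for c in("side","top"):
    im,d=vision.grab_frame(c);cv2.imwrite(f"pics/{c}9.png",im);W=Ws[c]=cloud(c,d)
    axis(c,.5615,y,[(.03,.05,.0345),(.1,.13,.0345),(.19,.205,.017)],W=W,rad=.045)
    axis(c,.557,.066,[(.03,.08,.0235),(.19,.205,.013)],W=W,rad=.04)
    axis(c,.631,.135,[(.03,.09,.0165)],W=W,rad=.03)
    m=models.masks_of(c,"tape")
    if m: print("tape",np.nanpercentile(W[m[0]["mask"]],[2,50,98],axis=0).round(3).tolist())
cv2.imwrite("pics/both9.png",np.hstack([cv2.imread("pics/side9.png")[60:460,130:500],cv2.imread("pics/top9.png")[60:460,140:560]]));st()
```

```text
45.73 [ 0.5523 -0.0186  0.192 ] w 0.0324 gf 60.2 F [-0.5  0.   5.4]
side 0.03 239 [ 0.561  -0.0193] 0.0008
side 0.1 408 [ 0.5562 -0.0186] 0.0009
side 0.19 120 [ 0.5514 -0.0175] 0.0007
side 0.03 81 [0.5569 0.0653] 0.0006
side 0.19 85 [0.5568 0.0663] 0.0009
side 0.03 333 [0.6286 0.1392] 0.001
tape [[0.611, -0.104, 0.003], [0.643, -0.095, 0.046], [0.68, -0.066, 0.068]]
top 0.03 53 [ 0.5608 -0.0204] 0.0005
top 0.1 110 [ 0.5559 -0.0196] 0.0005
top 0.19 35 [ 0.5511 -0.0187] 0.0005
top 0.03 146 [0.5563 0.0655] 0.0005
top 0.19 31 [0.5563 0.0653] 0.0005
top 0.03 143 [0.6279 0.1383] 0.0006
 48.85 [ 0.5  -0.3   0.32] w 0.0859 gf 0.0 F [ 0.7 -0.1 -0.6]
```

View pics/both9.png

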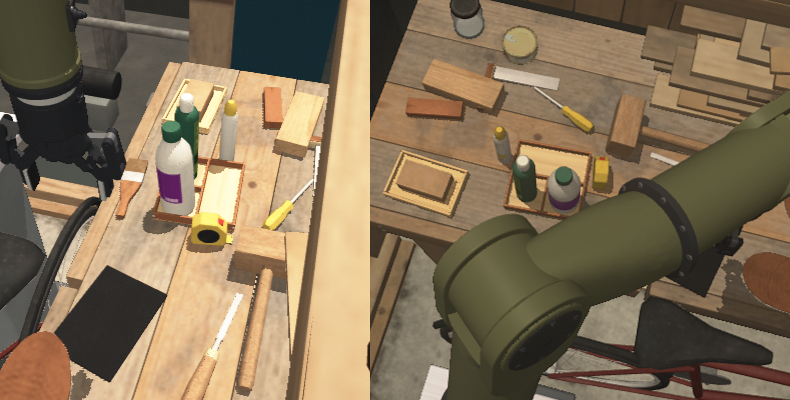

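The bottle (175,185) and can (188,130) stand in their own bays and the cork is in the tray (210,95). The oil and tape have not moved, and the arm is clear.

```bash
python3 -c "
from h import *
print(ticket.close_job())"
```

```text
the job is handed in; nothing more can be done
None
```

I handed the job in at about 49 s: the cork block lies flat in the tray, and the bottle and can are back upright in their own bays, the bottle with the 3–4° lean it had at the start. The oil tube and tape measure have not moved.

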